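# Refit a bench magnifier's arm and snap its retaining clip into the spindle groove

### The job

The arm of the bench magnifier has been slipped back on its spindle but still stands proud. Press its hub gently down until it is fully home on the shoulder and the spindle's groove shows above it, then take the orange retaining clip by its tab and push it flat and sideways into the groove, without forcing it, until it is fully seated around the spindle. Let go of it and leave the bottle, the jar and the brush where they are.

Things in the scene. Friction and masses are not known exactly. Their poses are not given: they have to be found in the camera images.
- stand: Bench magnifier, does not move: round grey foot, 144 mm wide, 20 mm thick. Origin: underside of the foot, on the spindle's axis (upright); x points along the lens arm, with the thumbscrew opposite. The column is clamped at a height that differs each time and is not reported: a hub that is home has its top face 90 to 146 mm above the bench, so find it by touch. Arm and lens stay 17 mm or more below that face.
- hub (a joint): Black hub of the lens arm, 56 mm wide, 36 mm high, flat top with a white inner ring, around the upright 24 mm steel spindle: its height (m) above the shoulder it belongs on. 0 is home; it starts 9 to 16 mm up, hiding the groove. It slides stiffly, 5 to 7 N down, and stays put. Once home, 22 mm of spindle stand above its top: a 7 mm high groove (core 16 mm wide) just on the hub's face, then a 15 mm head.
- clip_ring (a point): Orange plastic clip, lying flat on a grey mat 2 mm thick: centre of its open ring, half-way up its 5 mm. The ring is 32 mm wide; inside it fits the 16 mm core; the two springy prongs leave a 14 mm mouth and reach 10 mm beyond this point. x points out of the mouth (the way to push), z up. Sliding freely they snap over the core at 5 to 10 N; if the clip also bears down on the hub it binds and takes far more. Ring and core are concentric (within 0.5 mm) when seated.
- clip_tab (a point): Centre of the clip's upright tab, to grip across its 12 mm width: a block 24 mm long (along the push), 16 mm high from the underside of the clip; lies 29 mm behind and 5.5 mm above the ring's centre. Same axes as clip_ring.
- bottle: Clear glass bottle with a cork, 70 mm wide, 220 mm high, upright. Origin: centre of its underside. Leave alone.
- jar: White plastic jar, 48 mm wide, 62 mm high, upright. Origin: centre of its underside. Leave alone.
- brush: Flat brush with a wooden handle, 160 mm long, lying along its x axis, about 20 mm high. Leave alone.

How it is judged:
On the way, in this order (a step that is already met when the one before it is completed fails the run):
1. the hub is pressed home on its shoulder (value of joint hub below 0.001 m), for 0.2 s.
2. the clip is seated in the groove around the spindle (horizontal distance between clip_ring and stand below 0.002 m and z of clip_ring in the frame of stand between 0.09 and 0.153 m and value of joint hub below 0.001 m), for 0.2 s.
At the end, for the whole second after the job is handed in: The hub is home (less than 1 mm above its shoulder) and the clip is seated flat in the spindle's groove: its ring's centre within 2 mm of the spindle's axis, at the groove's height, level within 7 degrees (all of step 2 and angle between clip_ring's own z axis and vertical below 0.12 rad); the robot touches nothing.
It fails at once if the clip is forced: it bears on the magnifier with over 50 N (contact force between clip and stand above 50 N).
It fails at once if the fingers press on the magnifier with over 50 N (contact force between the fingers and stand above 50 N).
It fails at once if the bottle is moved by over 15 mm or tipped (distance of bottle from where it was at the start of the episode above 0.015 m or angle between bottle's own z axis and vertical above 0.2 rad).
It fails at once if the jar is moved by over 15 mm or tipped (distance of jar from where it was at the start of the episode above 0.015 m or angle between jar's own z axis and vertical above 0.2 rad).
It fails at once if the brush is moved by over 15 mm (distance of brush from where it was at the start of the episode above 0.015 m).
It also fails if it takes over 53 s, if anything falls off the work surface, if the arm or the gripper's body presses on something with over 40 N, if the wrist force passes 120 N, or if a joint passes its speed limit or range.

### The arm

A 6-joint arm with a two-finger parallel gripper is mounted at the origin on the work surface. World frame = base frame: x ahead of the robot, y to its left, z up, the work surface at z = 0. Lengths are in m, angles in rad, forces in N, time in s.
With the tool pointing down it reaches from about 0.375 to 0.9 m from the base axis. Payload 3.1 kg.
Tool frame: the origin (TCP) lies at the very end of the fingers, on their centre line; the grasp point (between the pads) lies 19 mm behind it; z points along the fingers, y is the direction in which the jaws open and shut (so a half turn about z gives the same grasp; the last joint's range is limited). The gripper opens to 87 mm and grips with 3 to 60 N. Pads are 19 mm wide; open, the fingers measure 117 mm over their backs; the gripper's body (75 mm by 190 mm) begins 51 mm behind the grasp point.
Start: joints at [-1.502, 0.527, 1.433, -0, 1.181, -0.178], TCP at [0.153, -0.606, 0.223] pointing down, gripper open.
Joint ranges: [-3.08, 3.08], [-0.75, 2.2], [0.22, 2.44], [-1.43, 4.57], [0, 2.65], [-2.85, 2.85]. Speed limits (rad/s): [2.79, 2.79, 3.14, 3.14, 3.14, 3.14].

### API

Orientations are given as a unit quaternion [x, y, z, w].
In Python, from rig import robot, optics gives the robot as it stands.
- The arm moves only by the shell command python3 -m inch 'ROWS' [FORCE]. ROWS is JSON, a list of rows, each an object of numbers: "ax", "ay", "az": the turn, a rotation vector about the tool's x, y, z in rad; "dx", "dy", "dz": the shift along the tool's x, y, z in mm; "gripper": the opening in per cent of the stroke, from 0 (shut) to 100 (fully open). In form: [{"ax": .., "ay": .., "az": .., "dx": .., "dy": .., "dz": .., "gripper": ..}, ...]. A call has 1 to 8 rows; each row shifts and turns the commanded pose from where the row before left it, along the tool's axes as they then stand; what a row does not reach is not made up. A row lasts 1/10 s, in which the tool goes at most 50 mm and 8.59 degrees, less where a joint would pass 70% of its speed; a pose out of reach is approached as far as the arm can. A call with a gripper value outside its range is refused whole. The fingers move at their own pace and stop on an object; FORCE is the grip in N (left out, the last holds). Time passes only in rows, so rows that do not move let the fingers close. It gives the time, the measured TCP pose, the force and the opening at its end, in the units of the state.
- robot.get_obs(): the state, without advancing time (a new reading comes with each control period).
- optics.camera(name): name is "scene" or "top" or "wrist"; returns a dict with "img" (400x640x3 uint8, red, green, blue), "depth" (400x640 float32, m along the optical axis (not along the pixel's ray), 0 where there is no reading), "camera_matrix" (3x3 intrinsics, pixels), "position" and "attitude" of the camera in the world. Camera axes: x right, y up, looking along -z (the intrinsics and any distortion apply to the point x, -y, -z); pixel columns grow to the right and rows downward; lengths in m; the calibration is good to about 2 mm. A picture is of the moment at which its call begins.
- robot.hand_in(): hands the job in, once; it reports no verdict.
The state is a dict: "time": time; "q": joint angles; "joint_velocities": joint speeds; "joint_torque": joint torques, N m; "position": TCP position; "tool_rot": TCP orientation; "ft_force": force on the tool from outside, world axes, zero at the start; "moment": the same for the moment, N m; "grip_width": finger opening in m.
Only numpy, scipy, OpenCV 4.12 (cv2) and the standard library are available. Lean on these libraries where they do the work, as an engineer would, in place of code of your own. Each camera call takes 0.05 s, during which the arm holds its last target.

## Working session

There is one attempt and no reset: what is moved stays moved. The work goes in short steps, Python scripts to look and compute and a shell command to move; the robot and the scene stay as the last step left them, time stands still between calls to the robot, and variables do not carry over. Pictures are saved under pics/ and viewed, and the job is handed in when it is done.

```bash
ls; mkdir -p pics
python3 - <<'E'
from rig import robot, optics
import cv2, numpy as np
print(robot.get_obs())
for n in ("scene","top"):
    c=optics.camera(n)
    cv2.imwrite(f"pics/{n}0.png",c["img"][:,:,::-1])
    np.savez(f"{n}0.npz",**c)
    print(n,c["camera_matrix"],c["position"],c["attitude"])
E
```

```text
pics
{'time': 0.0, 'q': array([-1.50251147e+00,  5.28494222e-01,  1.43390032e+00, -7.60984481e-06,
        1.18139149e+00, -1.78489453e-01]), 'joint_velocities': array([ 3.35297681e-04, -3.23437887e-04, -2.47909679e-04,  1.88051044e-05,
        1.32120234e-03,  9.39303876e-04]), 'joint_torque': array([ 6.37398334e-04, -4.40043211e+01, -1.76592869e+01,  6.32627564e-02,
        5.83530567e-02, -1.86941461e-04]), 'position': array([ 0.1526553 , -0.60531439,  0.22155503]), 'tool_rot': array([ 9.92396683e-01,  1.23075673e-01,  5.68865269e-05, -1.09522115e-03]), 'ft_force': array([0.74824292, 0.76173811, 0.64212177]), 'moment': array([ 0.02628623, -0.00402962,  0.01396139]), 'grip_width': 0.08692041668288408}
scene [[368.9997768    0.         324.1935838 ]
 [  0.         368.9997768  199.02146026]
 [  0.           0.           1.        ]] [0.87672675 0.2966806  0.78798494] [0.10276643 0.25158503 0.88805563 0.37081159]
top [[369.94207616   0.         323.4047685 ]
 [  0.         369.94207616 198.69650427]
 [  0.           0.           1.        ]] [0.50280661 0.01587326 0.9170627 ] [-0.02276175  0.02163464  0.70888025 -0.70462944]
```

View pics/scene0.png

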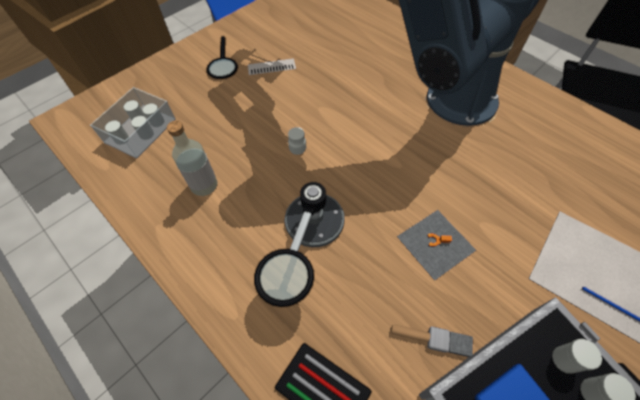

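View pics/top0.png

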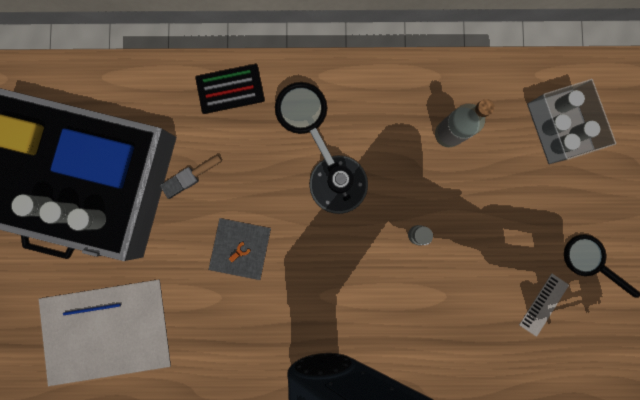

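Top view: the stand is at about (340,182), its lens arm runs to (300,107), the clip is on its mat at (240,251), the jar is at (421,236), the bottle at (465,125) and the brush at (190,177). Next I'll measure these.

```bash
cat > h.py <<'E'
import numpy as np, cv2
from scipy.spatial.transform import Rotation as R
def ray(c,u,v):
    K=c["camera_matrix"]; d=np.array([(u-K[0,2])/K[0,0],-(v-K[1,2])/K[1,1],-1.0])
    return c["position"], R.from_quat(c["attitude"]).apply(d)
def onplane(c,u,v,z):
    p,d=ray(c,u,v); t=(z-p[2])/d[2]; return p+t*d
def bydepth(c,u,v,D):
    p,d=ray(c,u,v); return p+D*d
def cloud(c):
    v,u=np.mgrid[0:400,0:640]; K=c["camera_matrix"]
    d=np.stack([(u-K[0,2])/K[0,0],-(v-K[1,2])/K[1,1],-np.ones_like(u,float)],-1)
    return c["position"]+R.from_quat(c["attitude"]).apply((d*c["depth"][...,None]).reshape(-1,3)).reshape(400,640,3)
def orange(img):
    h=cv2.cvtColor(img,cv2.COLOR_RGB2HSV); return cv2.inRange(h,(3,150,120),(18,255,255))
E
python3 - <<'E'
from h import *
for n in("top","scene"):
    c=dict(np.load(f"{n}0.npz")); P=cloud(c)
    m=orange(c["img"]); 
    if n=="top":
        x0,y0=205,150; cv2.imwrite("pics/topcrop.png",cv2.resize(c["img"][150:280,205:375,::-1],None,fx=4.6,fy=4.6,interpolation=cv2.INTER_CUBIC))
        m[:,:200]=0;m[:,290:]=0
        ys,xs=np.nonzero(m); print("orange",xs.min(),xs.max(),ys.min(),ys.max(),len(xs),P[m>0].mean(0), P[m>0][:,2].max())
        for (u,v) in ((340,180),(345,178),(348,190),(330,200),(465,125),(421,236),(190,180),(225,235)): print(u,v,P[v,u].round(4))
        q=P[150:220,300:380].reshape(-1,3); 
        print("zmax",np.sort(q[:,2])[-30:].round(3))
        hi=q[q[:,2]>0.03]; print(np.histogram(hi[:,2],bins=np.arange(.0,.2,.004)))
E
```

```text
orange 229 249 243 261 99 [0.43020286 0.22275905 0.02104773] 0.9170627013585175
340 180 [ 0.5917 -0.0186  0.134 ]
345 178 [ 0.5961 -0.0293  0.1327]
348 190 [ 0.5798 -0.0427  0.0227]
330 200 [0.5558 0.0012 0.0223]
465 125 [ 0.7037 -0.2805  0.1529]
421 236 [ 0.4693 -0.2067  0.063 ]
190 180 [0.6068 0.3419 0.0209]
225 235 [0.4723 0.2595 0.0045]
zmax [0.136 0.136 0.136 0.136 0.137 0.917 0.917 0.917 0.917 0.917 0.917 0.917
 0.917 0.917 0.917 0.917 0.917 0.917 0.917 0.917 0.917 0.917 0.917 0.917
 0.917 0.917 0.917 0.917 0.917 0.917]
(array([  0,   0,   0,   0,   0,   0,   0,   0,   1,  19,  21,   1,   0,
         0,   0,   0,   0,   0,   0,   0,   0,   0,   0,   3,   2,   5,
        56,  84,  41,   4,   9, 272, 171,  83,   2,   0,   0,   0,   0,
         0,   0,   0,   0,   0,   0,   0,   0,   0,   0]), array([0.   , 0.004, 0.008, 0.012, 0.016, 0.02 , 0.024, 0.028, 0.032,
       0.036, 0.04 , 0.044, 0.048, 0.052, 0.056, 0.06 , 0.064, 0.068,
       0.072, 0.076, 0.08 , 0.084, 0.088, 0.092, 0.096, 0.1  , 0.104,
       0.108, 0.112, 0.116, 0.12 , 0.124, 0.128, 0.132, 0.136, 0.14 ,
       0.144, 0.148, 0.152, 0.156, 0.16 , 0.164, 0.168, 0.172, 0.176,
       0.18 , 0.184, 0.188, 0.192, 0.196]))
```

View pics/topcrop.png

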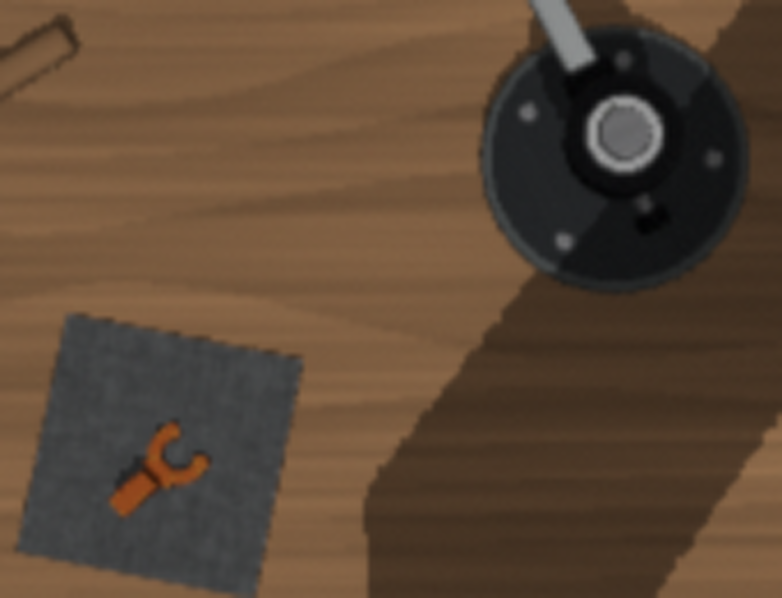

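Run:
```python
from h import *
T=dict(np.load("top0.npz"));S=dict(np.load("scene0.npz"))
cv2.imwrite("pics/scenecrop.png",cv2.resize(S["img"][170:270,270:480,::-1],None,fx=3.8,fy=3.8,interpolation=cv2.INTER_CUBIC))
cv2.imwrite("pics/hubcrop.png",cv2.resize(T["img"][145:220,300:380,::-1],None,fx=8,fy=8,interpolation=cv2.INTER_CUBIC))
# white ring centroid in each
for n,c,(x0,x1,y0,y1) in (("top",T,(325,360,165,200)),("scene",S,(300,326,180,205))):
    g=cv2.cvtColor(c["img"],cv2.COLOR_RGB2GRAY)[y0:y1,x0:x1]
    m=(g>110).astype(np.uint8); k,l,s,ce=cv2.connectedComponentsWithStats(m)
    print(n,s[1:],ce[1:]+[x0,y0])
def tri(a,b):
    p,d=ray(T,*a);q,e=ray(S,*b)
    d/=np.linalg.norm(d);e/=np.linalg.norm(e)
    A=np.stack([d,-e],1); t=np.linalg.lstsq(A,q-p,rcond=None)[0]
    return (p+t[0]*d+q+t[1]*e)/2, np.linalg.norm(p+t[0]*d-q-t[1]*e)
mT=orange(T["img"]);mT[:,:200]=0;mT[:,290:]=0
for z in (.007,.0115): print(z,[onplane(T,*a,z).round(4) for a in ((234.3,257),(243.7,250))])
```

```text
top [[ 8  6 16 16 87]] [[340.52873563 178.48275862]]
scene [[  4   5  18  15 197]] [[312.49238579 191.96954315]]
0.007 [array([0.4187, 0.2356, 0.007 ]), array([0.4356, 0.2127, 0.007 ])]
0.0115 [array([0.4191, 0.2345, 0.0115]), array([0.4359, 0.2118, 0.0115])]
```

View pics/scenecrop.png

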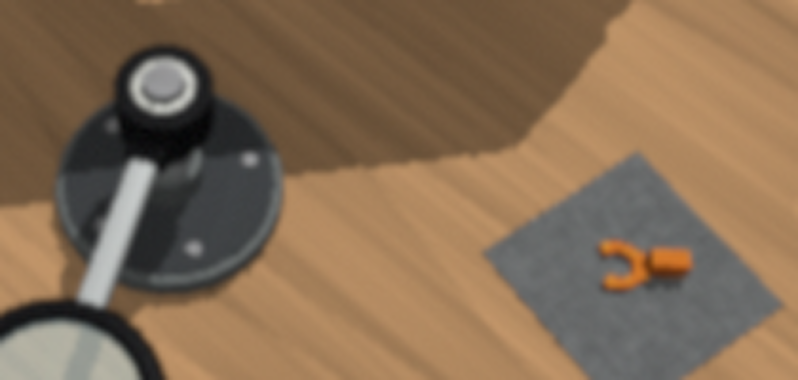

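View pics/hubcrop.png

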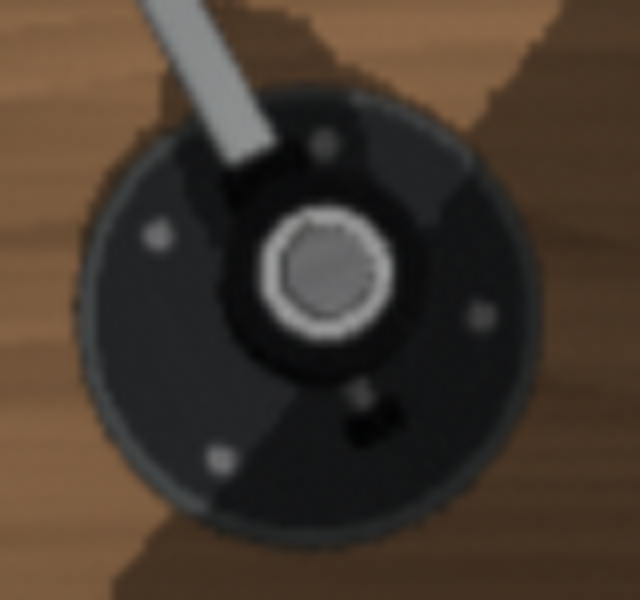

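The hub's white ring and spindle head are centred at top pixel (340.4,178.3), and the foot at (338.6,184.4). The clip's ring is at (243.7,250) with its tab at (234.3,257), so it points about -53.6°. Now I'll work out the first move.

```bash
cat >> h.py <<'E'
def plan(o,target,yaw_deg):
    r=R.from_quat(o["tool_rot"]); d=r.inv().apply(np.array(target)-o["position"])*1000
    y=np.deg2rad(yaw_deg); M=np.array([[np.cos(y),np.sin(y),0],[np.sin(y),-np.cos(y),0],[0,0,-1]])
    rv=(r.inv()*R.from_matrix(M)).as_rotvec()
    print("shift mm",d.round(2),"rot rad",rv.round(4),"yaw",np.rad2deg(np.arctan2(r.as_matrix()[1,0],r.as_matrix()[0,0])).round(2))
E
python3 - <<'E'
from h import *
from rig import robot
T=dict(np.load("top0.npz"))
print(onplane(T,340.4,178.2,.134),onplane(T,340.4,178.3,.128),onplane(T,338.6,184.4,.02))
plan(robot.get_obs(),[.594,-.019,.27],127)
E
```

```text
[ 0.59553357 -0.01945281  0.134     ] [ 0.59602846 -0.01972158  0.128     ] [ 0.59387834 -0.02007814  0.02      ]
shift mm [ 571.23 -460.93  -47.25] rot rad [-9.0000e-04 -2.1000e-03 -1.9698e+00] yaw 14.14
```

```bash
python3 -m inch '[{"dx":36,"dy":-29,"dz":-6},{"dx":36,"dy":-29,"dz":-6},{"dx":36,"dy":-29,"dz":-6},{"dx":36,"dy":-29,"dz":-6},{"dx":36,"dy":-29,"dz":-6},{"dx":36,"dy":-29,"dz":-6},{"dx":36,"dy":-29,"dz":-6},{"dx":36,"dy":-29,"dz":-6}]'; python3 -m inch '[{"dx":36,"dy":-29},{"dx":36,"dy":-29},{"dx":36,"dy":-29},{"dx":36,"dy":-29},{"dx":36,"dy":-29},{"dx":36,"dy":-29},{"dx":36,"dy":-29},{"dx":31,"dy":-26}]'
python3 -m inch '[{"az":-0.14},{"az":-0.14},{"az":-0.14},{"az":-0.14},{"az":-0.14},{"az":-0.14},{"az":-0.14}]'; python3 -m inch '[{"az":-0.14},{"az":-0.14},{"az":-0.14},{"az":-0.14},{"az":-0.14},{"az":-0.14},{"az":-0.14}]';python3 -m inch '[{"gripper":41},{"gripper":41},{"gripper":41},{"gripper":41}]'
python3 - <<'E'
from h import *
from rig import robot,optics
o=robot.get_obs()
plan(o,[.5955,-.0195,.27],127)
c=optics.camera("wrist"); np.savez("w1.npz",**c); cv2.imwrite("pics/w1.png",c["img"][:,:,::-1])
print(c["position"]-o["position"],c["camera_matrix"], R.from_quat(c["attitude"]).as_matrix())
E
```

```text
shift mm [ 572.56 -460.08  -47.25] rot rad [-9.0000e-04 -2.1000e-03 -1.9698e+00] yaw 14.14
[0.07261498 0.01833157 0.16254139] [[341.49902354   0.         314.41932154]
 [  0.         341.49902354 201.22515578]
 [  0.           0.           1.        ]] [[ 0.24417805  0.93218411  0.26722623]
 [-0.96972614  0.23554132  0.06443215]
 [-0.00288019 -0.27486918  0.96147732]]invalid input
invalid input
invalid input
invalid input
invalid input
```

View pics/w1.png

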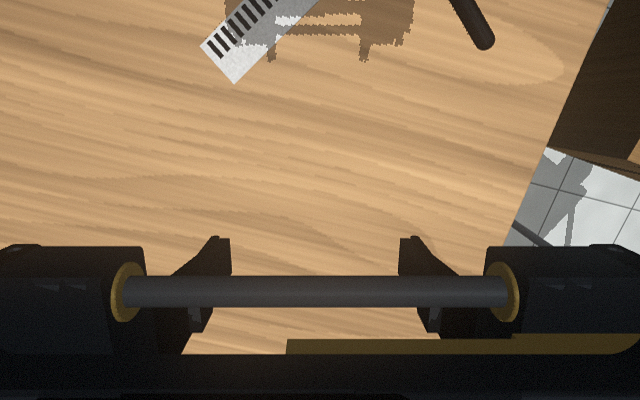

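The rows were refused, so nothing moved. The wrist view shows only the fingers and bare bench. Each row probably needs all seven keys.

```bash
python3 -m inch '[{"ax":0,"ay":0,"az":0,"dx":36,"dy":-29,"dz":-6,"gripper":100},{"ax":0,"ay":0,"az":0,"dx":36,"dy":-29,"dz":-6,"gripper":100},{"ax":0,"ay":0,"az":0,"dx":36,"dy":-29,"dz":-6,"gripper":100},{"ax":0,"ay":0,"az":0,"dx":36,"dy":-29,"dz":-6,"gripper":100}]'
```

```text
time: 0.55
position: [0.2647, -0.4567, 0.2464]
tool_rot: [0.992, 0.123, 0.0, -0.0]
ft_force: [0.8, 0.4, 0.5]
grip_width: 0.0871
```

```bash
python3 -m inch '[{"ax":0,"ay":0,"az":0,"dx":36,"dy":-29,"dz":-6,"gripper":41},{"ax":0,"ay":0,"az":0,"dx":36,"dy":-29,"dz":-6,"gripper":41},{"ax":0,"ay":0,"az":0,"dx":36,"dy":-29,"dz":-6,"gripper":41},{"ax":0,"ay":0,"az":0,"dx":36,"dy":-29,"dz":-6,"gripper":41},{"ax":0,"ay":0,"az":0,"dx":36,"dy":-29,"dz":0,"gripper":41},{"ax":0,"ay":0,"az":0,"dx":36,"dy":-29,"dz":0,"gripper":41}]' && python3 -m inch '[{"ax":0,"ay":0,"az":0,"dx":36,"dy":-29,"dz":0,"gripper":41},{"ax":0,"ay":0,"az":0,"dx":36,"dy":-29,"dz":0,"gripper":41},{"ax":0,"ay":0,"az":0,"dx":36,"dy":-29,"dz":0,"gripper":41},{"ax":0,"ay":0,"az":0,"dx":36,"dy":-29,"dz":0,"gripper":41},{"ax":0,"ay":0,"az":0,"dx":36,"dy":-29,"dz":0,"gripper":41},{"ax":0,"ay":0,"az":0,"dx":32,"dy":-25,"dz":0,"gripper":41}]' && python3 -m inch '[{"ax":0,"ay":0,"az":-0.14,"dx":0,"dy":0,"dz":0,"gripper":41},{"ax":0,"ay":0,"az":-0.14,"dx":0,"dy":0,"dz":0,"gripper":41},{"ax":0,"ay":0,"az":-0.14,"dx":0,"dy":0,"dz":0,"gripper":41},{"ax":0,"ay":0,"az":-0.14,"dx":0,"dy":0,"dz":0,"gripper":41},{"ax":0,"ay":0,"az":-0.14,"dx":0,"dy":0,"dz":0,"gripper":41},{"ax":0,"ay":0,"az":-0.14,"dx":0,"dy":0,"dz":0,"gripper":41},{"ax":0,"ay":0,"az":-0.14,"dx":0,"dy":0,"dz":0,"gripper":41}]' && python3 -m inch '[{"ax":0,"ay":0,"az":-0.14,"dx":0,"dy":0,"dz":0,"gripper":41},{"ax":0,"ay":0,"az":-0.14,"dx":0,"dy":0,"dz":0,"gripper":41},{"ax":0,"ay":0,"az":-0.14,"dx":0,"dy":0,"dz":0,"gripper":41},{"ax":0,"ay":0,"az":-0.14,"dx":0,"dy":0,"dz":0,"gripper":41},{"ax":0,"ay":0,"az":-0.14,"dx":0,"dy":0,"dz":0,"gripper":41},{"ax":0,"ay":0,"az":-0.14,"dx":0,"dy":0,"dz":0,"gripper":41},{"ax":0,"ay":0,"az":-0.14,"dx":0,"dy":0,"dz":0,"gripper":41},{"ax":0,"ay":0,"az":0,"dx":0,"dy":0,"dz":0,"gripper":41}]'
python3 - <<'E'
from h import *
from rig import robot,optics
o=robot.get_obs()
plan(o,[.5955,-.0195,.27],127)
c=optics.camera("wrist"); np.savez("w2.npz",**c); cv2.imwrite("pics/w2.png",c["img"][:,:,::-1])
E
```

```text
time: 1.15
position: [0.4318, -0.2352, 0.2708]
tool_rot: [0.992, 0.123, 0.0, 0.0]
ft_force: [0.3, -0.1, -0.7]
grip_width: 0.0472
time: 1.75
position: [0.5958, -0.018, 0.2703]
tool_rot: [0.992, 0.124, -0.0, -0.0]
ft_force: [-0.1, 0.1, -0.0]
grip_width: 0.0359
time: 2.45
position: [0.5947, -0.0201, 0.2701]
tool_rot: [0.816, 0.578, -0.0, -0.0]
ft_force: [-0.1, -0.4, 0.5]
grip_width: 0.0357
time: 3.25
position: [0.5947, -0.0202, 0.2702]
tool_rot: [0.451, 0.893, -0.0, -0.0]
ft_force: [-0.3, -0.6, -0.1]
grip_width: 0.0357
shift mm [0.09 1.07 0.17] rot rad [-0.0006 -0.0007 -0.0101] yaw 126.42
```

View pics/w2.png

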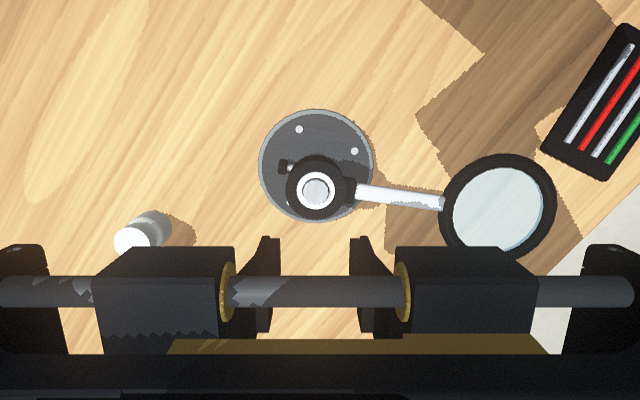

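The wrist view shows the spindle head at about (316,191), centred between the open fingertips (264 and 365), with the jar to the left at (143,235).

Run:
```python
from h import *
c=dict(np.load("w2.npz")); P=cloud(c)
cv2.imwrite("pics/w2c.png",cv2.resize(c["img"][145:235,260:375,::-1],None,fx=6,fy=6,interpolation=cv2.INTER_CUBIC))
for u,v in((316,191),(316,186),(316,175),(340,190),(290,190),(330,215)): print(u,v,P[v,u].round(4))
g=cv2.cvtColor(c["img"],cv2.COLOR_RGB2GRAY)
m=np.zeros_like(g); m[170:215,295:340]=(g[170:215,295:340]>170)
cs,_=cv2.findContours(m,cv2.RETR_EXTERNAL,cv2.CHAIN_APPROX_NONE)
k=max(cs,key=len); e=cv2.fitEllipse(k); print("white ring outer",e, onplane(c,*e[0],.127))
for z in (.134,.137): print("head",onplane(c,316.3,190.7,z))
```

```text
316 191 [ 0.5955 -0.0193  0.1334]
316 186 [ 0.5926 -0.0154  0.1344]
316 175 [ 0.5877 -0.0087  0.126 ]
340 190 [ 0.6135 -0.0066  0.128 ]
290 190 [ 0.5766 -0.0339  0.1278]
330 215 [ 0.6207 -0.0313  0.128 ]
white ring outer ((315.2253723144531, 190.17019653320312), (36.56455993652344, 37.42109298706055), 89.5335464477539) [ 0.59546884 -0.0204266   0.127     ]
head [ 0.59548199 -0.01884555  0.134     ]
head [ 0.59501716 -0.01824659  0.137     ]
```

View pics/w2c.png

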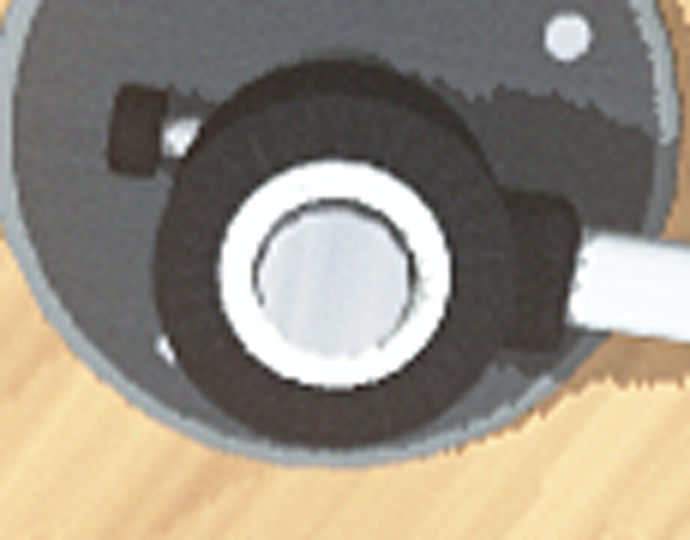

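```bash
python3 -m inch '[{"ax":0,"ay":0,"az":0,"dx":0,"dy":1,"dz":25,"gripper":41},{"ax":0,"ay":0,"az":0,"dx":0,"dy":0,"dz":40,"gripper":41},{"ax":0,"ay":0,"az":0,"dx":0,"dy":0,"dz":40,"gripper":41},{"ax":0,"ay":0,"az":0,"dx":0,"dy":0,"dz":20,"gripper":41},{"ax":0,"ay":0,"az":0,"dx":0,"dy":0,"dz":7,"gripper":41},{"ax":0,"ay":0,"az":0,"dx":0,"dy":0,"dz":0,"gripper":41}]';  python3 -m inch '[{"ax":0,"ay":0,"az":0,"dx":0,"dy":0,"dz":2,"gripper":41},{"ax":0,"ay":0,"az":0,"dx":0,"dy":0,"dz":2,"gripper":41},{"ax":0,"ay":0,"az":0,"dx":0,"dy":0,"dz":2,"gripper":41},{"ax":0,"ay":0,"az":0,"dx":0,"dy":0,"dz":2,"gripper":41},{"ax":0,"ay":0,"az":0,"dx":0,"dy":0,"dz":2,"gripper":41}]'
```

```text
time: 3.9
position: [0.5954, -0.0196, 0.1377]
tool_rot: [0.451, 0.892, -0.0, -0.001]
ft_force: [-0.1, -0.5, 0.5]
grip_width: 0.0354
time: 4.4
position: [0.596, -0.0197, 0.1288]
tool_rot: [0.451, 0.893, 0.0, 0.0]
ft_force: [0.4, -0.3, 0.4]
grip_width: 0.0356
```

```bash
python3 -m inch '[{"ax":0,"ay":0,"az":0,"dx":0,"dy":0,"dz":1,"gripper":41},{"ax":0,"ay":0,"az":0,"dx":0,"dy":0,"dz":1,"gripper":41},{"ax":0,"ay":0,"az":0,"dx":0,"dy":0,"dz":1,"gripper":41},{"ax":0,"ay":0,"az":0,"dx":0,"dy":0,"dz":1,"gripper":41}]'
```

```text
time: 4.8
position: [0.5957, -0.0196, 0.1253]
tool_rot: [0.451, 0.893, -0.0, 0.0]
ft_force: [-0.8, 0.3, 5.7]
grip_width: 0.0357
```

Contact: 5.7 N, which is the hub sliding. I'll carry on in 1 mm steps.

```bash
python3 -m inch '[{"ax":0,"ay":0,"az":0,"dx":0,"dy":0,"dz":1,"gripper":41},{"ax":0,"ay":0,"az":0,"dx":0,"dy":0,"dz":1,"gripper":41},{"ax":0,"ay":0,"az":0,"dx":0,"dy":0,"dz":1,"gripper":41},{"ax":0,"ay":0,"az":0,"dx":0,"dy":0,"dz":1,"gripper":41}]';  python3 -m inch '[{"ax":0,"ay":0,"az":0,"dx":0,"dy":0,"dz":1,"gripper":41},{"ax":0,"ay":0,"az":0,"dx":0,"dy":0,"dz":1,"gripper":41},{"ax":0,"ay":0,"az":0,"dx":0,"dy":0,"dz":1,"gripper":41}]'
```

```text
time: 5.2
position: [0.5958, -0.0196, 0.1213]
tool_rot: [0.451, 0.893, -0.0, 0.0]
ft_force: [-2.5, 0.1, 5.1]
grip_width: 0.0355
time: 5.5
position: [0.5958, -0.0196, 0.1183]
tool_rot: [0.451, 0.893, -0.0, 0.0]
ft_force: [-1.3, 0.1, 5.1]
grip_width: 0.0353
```

```bash
python3 -m inch '[{"ax":0,"ay":0,"az":0,"dx":0,"dy":0,"dz":1,"gripper":41},{"ax":0,"ay":0,"az":0,"dx":0,"dy":0,"dz":1,"gripper":41}]'
```

```text
time: 5.7
position: [0.5958, -0.0196, 0.1163]
tool_rot: [0.451, 0.893, -0.0, 0.0]
ft_force: [-1.2, 0.2, 5.0]
grip_width: 0.036
```

```bash
for i in 1; do python3 -m inch '[{"ax":0,"ay":0,"az":0,"dx":0,"dy":0,"dz":0.5,"gripper":41},{"ax":0,"ay":0,"az":0,"dx":0,"dy":0,"dz":0.5,"gripper":41}]'; done;  python3 -m inch '[{"ax":0,"ay":0,"az":0,"dx":0,"dy":0,"dz":0.5,"gripper":41},{"ax":0,"ay":0,"az":0,"dx":0,"dy":0,"dz":0.5,"gripper":41}]'
```

```text
time: 5.9
position: [0.5958, -0.0196, 0.1153]
tool_rot: [0.451, 0.893, -0.0, 0.0]
ft_force: [-1.6, 0.2, 4.8]
grip_width: 0.0358
time: 6.1
position: [0.5958, -0.0196, 0.1143]
tool_rot: [0.451, 0.893, -0.0, 0.0]
ft_force: [-1.6, 0.3, 5.5]
grip_width: 0.0359
```

```bash
python3 -m inch '[{"ax":0,"ay":0,"az":0,"dx":0,"dy":0,"dz":0.5,"gripper":41},{"ax":0,"ay":0,"az":0,"dx":0,"dy":0,"dz":0.5,"gripper":41}]'
```

```text
time: 6.3
position: [0.5958, -0.0196, 0.1133]
tool_rot: [0.451, 0.893, -0.0, 0.0]
ft_force: [-1.1, 0.1, 5.3]
grip_width: 0.0356
```

```bash
python3 -m inch '[{"ax":0,"ay":0,"az":0,"dx":0,"dy":0,"dz":0.5,"gripper":41}]'
```

```text
time: 6.4
position: [0.5958, -0.0196, 0.1128]
tool_rot: [0.451, 0.893, -0.0, 0.0]
ft_force: [-1.5, 0.1, 4.8]
grip_width: 0.0358
```

```bash
python3 -m inch '[{"ax":0,"ay":0,"az":0,"dx":0,"dy":0,"dz":0.5,"gripper":41}]';python3 -m inch '[{"ax":0,"ay":0,"az":0,"dx":0,"dy":0,"dz":0.5,"gripper":41}]'
```

```text
time: 6.5
position: [0.5958, -0.0196, 0.1123]
tool_rot: [0.451, 0.893, -0.0, 0.0]
ft_force: [-2.6, -0.8, 4.8]
grip_width: 0.0357
time: 6.6
position: [0.5958, -0.0196, 0.1119]
tool_rot: [0.451, 0.893, -0.0, 0.0]
ft_force: [-3.4, 0.1, 9.3]
grip_width: 0.0358
```

```bash
python3 -m inch '[{"ax":0,"ay":0,"az":0,"dx":0,"dy":0,"dz":0.5,"gripper":41}]'
```

```text
time: 6.7
position: [0.5958, -0.0196, 0.1118]
tool_rot: [0.45, 0.893, -0.0, 0.0]
ft_force: [-3.5, -0.7, 10.0]
grip_width: 0.0357
```

```bash
python3 -m inch '[{"ax":0,"ay":0,"az":0,"dx":0,"dy":0,"dz":0.3,"gripper":41}]'
```

```text
time: 6.8
position: [0.5958, -0.0196, 0.1118]
tool_rot: [0.45, 0.893, -0.0, 0.0]
ft_force: [-3.1, 0.1, 12.0]
grip_width: 0.0355
```

The hub has stopped at 0.1118 m and the force is rising, so it's on the shoulder. I'll hold briefly, then lift off and look.

```bash
python3 -m inch '[{"ax":0,"ay":0,"az":0,"dx":0,"dy":0,"dz":0.5,"gripper":41},{"ax":0,"ay":0,"az":0,"dx":0,"dy":0,"dz":0,"gripper":41},{"ax":0,"ay":0,"az":0,"dx":0,"dy":0,"dz":0,"gripper":41}]';python3 -m inch '[{"ax":0,"ay":0,"az":0,"dx":0,"dy":0,"dz":-2,"gripper":41},{"ax":0,"ay":0,"az":0,"dx":0,"dy":0,"dz":-5,"gripper":41},{"ax":0,"ay":0,"az":0,"dx":0,"dy":0,"dz":-20,"gripper":41},{"ax":0,"ay":0,"az":0,"dx":0,"dy":0,"dz":-40,"gripper":41},{"ax":0,"ay":0,"az":0,"dx":0,"dy":0,"dz":-40,"gripper":41},{"ax":0,"ay":0,"az":0,"dx":0,"dy":0,"dz":-40,"gripper":41},{"ax":0,"ay":0,"az":0,"dx":0,"dy":0,"dz":-11,"gripper":41}]'
python3 - <<'E'
from h import *
from rig import robot,optics
c=optics.camera("wrist"); np.savez("w3.npz",**c); P=cloud(c)
cv2.imwrite("pics/w3c.png",cv2.resize(c["img"][145:235,260:375,::-1],None,fx=6,fy=6,interpolation=cv2.INTER_CUBIC))
for u,v in((316,191),(316,186),(340,190),(290,190),(330,215)): print(u,v,P[v,u].round(4))
g=cv2.cvtColor(c["img"],cv2.COLOR_RGB2GRAY)
# tab target
o=robot.get_obs(); print(o["position"])
y=np.deg2rad(126.4)
plan(o,[.4191,.2345,.12],126.4)
E
```

```text
time: 7.1
position: [0.5958, -0.0196, 0.1118]
tool_rot: [0.45, 0.893, -0.0, 0.0]
ft_force: [-3.7, 1.1, 12.6]
grip_width: 0.0355
time: 7.8
position: [0.5985, -0.0202, 0.2727]
tool_rot: [0.451, 0.893, 0.001, 0.005]
ft_force: [0.7, -0.6, -0.2]
grip_width: 0.0356
316 191 [ 0.6009 -0.0199  0.1343]
316 186 [ 0.5982 -0.0163  0.1337]
340 190 [ 0.626  -0.012   0.0977]
290 190 [ 0.5836 -0.0387  0.112 ]
330 215 [ 0.6538 -0.0587  0.0174]
[ 0.5982431  -0.02008248  0.27246763]
shift mm [312.23   6.26 150.42] rot rad [0.0058 0.0067 0.0008] yaw 126.45
```

View pics/w3c.png

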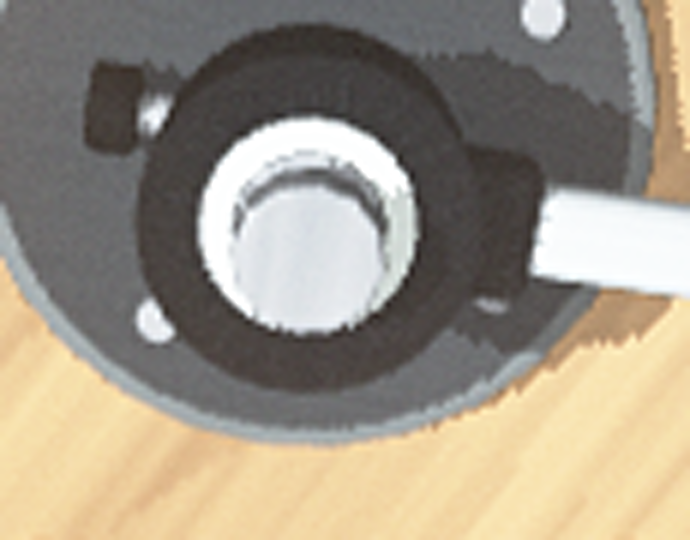

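The hub sits at 0.112 m, with the groove showing as a dark gap above the white ring and the spindle head 22 mm above the face. Next: over the clip.

```bash
python3 -m inch '[{"ax":0,"ay":0,"az":0,"dx":30,"dy":1,"dz":0,"gripper":45},{"ax":0,"ay":0,"az":0,"dx":45,"dy":1,"dz":10,"gripper":45},{"ax":0,"ay":0,"az":0,"dx":45,"dy":1,"dz":20,"gripper":45},{"ax":0,"ay":0,"az":0,"dx":45,"dy":1,"dz":20,"gripper":45},{"ax":0,"ay":0,"az":0,"dx":45,"dy":1,"dz":20,"gripper":45},{"ax":0,"ay":0,"az":0,"dx":45,"dy":1,"dz":20,"gripper":45},{"ax":0,"ay":0,"az":0,"dx":40,"dy":0,"dz":20,"gripper":45},{"ax":0,"ay":0,"az":0,"dx":17,"dy":0,"dz":10,"gripper":45}]'; python3 -m inch '[{"ax":0,"ay":0,"az":0,"dx":0,"dy":0,"dz":0,"gripper":45},{"ax":0,"ay":0,"az":0,"dx":0,"dy":0,"dz":0,"gripper":45}]'
python3 - <<'E'
from h import *
from rig import robot,optics
c=optics.camera("wrist"); np.savez("w4.npz",**c); P=cloud(c)
cv2.imwrite("pics/w4.png",c["img"][:,:,::-1])
m=orange(c["img"]); k,l,s,ce=cv2.connectedComponentsWithStats(m)
i=1+s[1:,4].argmax(); print(s[i],ce[i]); m=(l==i)
x,y,w,h=s[i][:4]; cv2.imwrite("pics/w4c.png",cv2.resize(c["img"][y-15:y+h+15,x-15:x+w+15,::-1],None,fx=5,fy=5,interpolation=cv2.INTER_CUBIC)); print("crop origin",x-15,y-15)
o=robot.get_obs(); print(o["position"]); plan(o,[.4191,.2345,.12],126.4)
E
```

```text
time: 8.65
position: [0.4099, 0.2362, 0.1448]
tool_rot: [0.449, 0.893, -0.003, -0.003]
ft_force: [0.3, -0.3, 0.2]
grip_width: 0.0392
time: 8.85
position: [0.415, 0.2347, 0.1469]
tool_rot: [0.45, 0.893, -0.001, -0.0]
ft_force: [-0.2, -0.1, -0.5]
grip_width: 0.0393
[306 181  34  54 800] [320.315   207.72125]
crop origin 291 166
[0.41601496 0.23450963 0.14748255]
shift mm [-1.83  2.48 27.48] rot rad [-0.      0.0004  0.0006] yaw 126.43
```

View pics/w4.png

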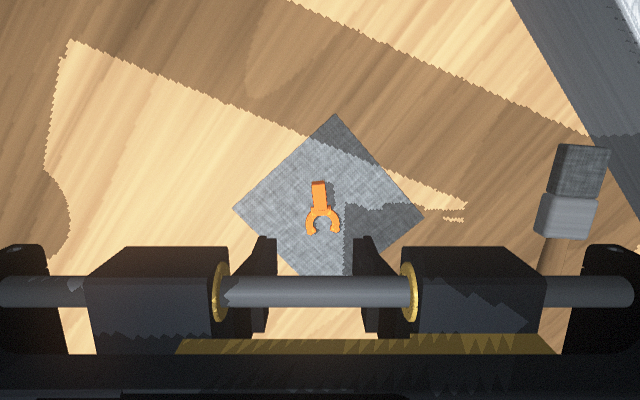

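View pics/w4c.png

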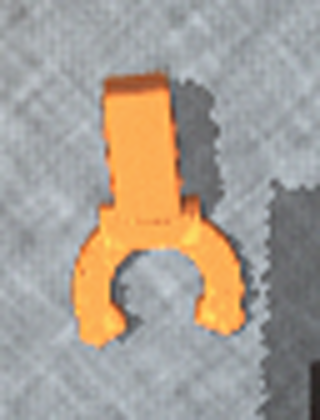

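The clip is in clear view at (320,208). Its tab top is near (319.6,196), the ring centre near (323,224), and the mouth points towards the fingers.

Run:
```python
from h import *
c=dict(np.load("w4.npz"))
f=lambda x,y,z: onplane(c,(x+.5)/5-.5+291,(y+.5)/5-.5+166,z)
b=f(137,88,.018); fr=f(145,205,.018); r=f(160,290,.007); tips=f(161,345,.007)
l=f(75,285,.007); rr=f(245,280,.007)
print("back",b,"front",fr,"len",np.linalg.norm(b-fr),"ctr",(b+fr)/2)
print("ring",r,"tips",tips,"width",np.linalg.norm(l-rr),(l+rr)/2)
t=(b+fr)/2
yaw=lambda d:np.rad2deg(np.arctan2(d[1],d[0]))
print(yaw(fr-b),yaw(r-t),np.linalg.norm((r-t)[:2]))
# mask rows: centre line of tab rows and ring rows
m=orange(c["img"])>0
for v in range(181,236,3):
    u=np.nonzero(m[v,295:350])[0]+295
    if len(u): print(v,u.min(),u.max(),len(u))
```

```text
back [0.41171167 0.24372183 0.018     ] front [0.42562628 0.22741812 0.018     ] len 0.021434260953775854 ctr [0.41866898 0.23556997 0.018     ]
ring [0.4399841  0.21314709 0.007     ] tips [0.44676813 0.20441922 0.007     ] width 0.03188984916026575 [0.43908367 0.21433525 0.007     ]
-49.52048238813666 -46.4508382888289 0.03093735547186896
181 316 323 8
184 312 324 13
187 312 324 13
190 312 325 14
193 312 325 14
196 312 326 15
199 313 326 14
202 313 326 14
205 314 329 14
208 311 330 20
211 312 333 20
214 308 336 23
217 307 337 17
220 306 338 16
223 306 339 14
226 306 338 16
229 307 339 15
232 307 336 8
```

```bash
python3 -m inch '[{"ax":0,"ay":0,"az":-0.09,"dx":0,"dy":0,"dz":0,"gripper":45},{"ax":0,"ay":0,"az":0,"dx":0,"dy":0,"dz":0,"gripper":45}]'
python3 - <<'E'
from h import *
from rig import robot
o=robot.get_obs(); print(o["position"]); t=np.array([.4195,.2355,.0045])+.002*np.array([np.cos(np.deg2rad(131.5)),np.sin(np.deg2rad(131.5)),0]); plan(o,t,131.5)
E
```

```text
time: 9.1
position: [0.4169, 0.2341, 0.1482]
tool_rot: [0.411, 0.912, 0.001, 0.001]
ft_force: [-0.6, 0.4, 0.2]
grip_width: 0.0398
[0.4168579  0.23407952 0.14824324]
shift mm [  1.46   2.69 143.75] rot rad [ 0.0016  0.001  -0.0003] yaw 131.48
```

```bash
python3 -m inch '[{"ax":0,"ay":0,"az":0,"dx":1.5,"dy":2.7,"dz":30,"gripper":45},{"ax":0,"ay":0,"az":0,"dx":0,"dy":0,"dz":40,"gripper":45},{"ax":0,"ay":0,"az":0,"dx":0,"dy":0,"dz":40,"gripper":45},{"ax":0,"ay":0,"az":0,"dx":0,"dy":0,"dz":10,"gripper":45},{"ax":0,"ay":0,"az":0,"dx":0,"dy":0,"dz":0,"gripper":45},{"ax":0,"ay":0,"az":0,"dx":0,"dy":0,"dz":0,"gripper":45}]'
python3 - <<'E'
from h import *
from rig import robot,optics
c=optics.camera("wrist"); np.savez("w5.npz",**c)
cv2.imwrite("pics/w5.png",c["img"][:,:,::-1])
E
```

```text
time: 9.7
position: [0.4175, 0.2378, 0.0288]
tool_rot: [0.411, 0.912, 0.001, 0.001]
ft_force: [0.4, -0.1, 0.3]
grip_width: 0.039
```

View pics/w5.png

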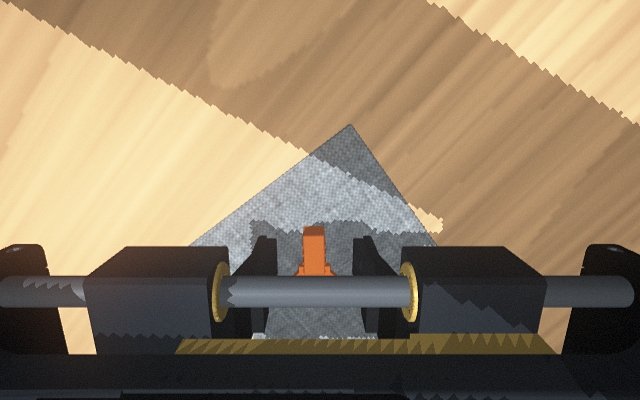

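The tab stands upright and is centred between the fingers (304–326 px, finger edges at 267 and 362). I'll go down and grip.

```bash
python3 -m inch '[{"ax":0,"ay":0,"az":0,"dx":0,"dy":0,"dz":12,"gripper":45},{"ax":0,"ay":0,"az":0,"dx":0,"dy":0,"dz":8,"gripper":45},{"ax":0,"ay":0,"az":0,"dx":0,"dy":0,"dz":4,"gripper":45},{"ax":0,"ay":0,"az":0,"dx":0,"dy":0,"dz":0,"gripper":45}]'; python3 -m inch '[{"ax":0,"ay":0,"az":0,"dx":0,"dy":0,"dz":0,"gripper":10},{"ax":0,"ay":0,"az":0,"dx":0,"dy":0,"dz":0,"gripper":10},{"ax":0,"ay":0,"az":0,"dx":0,"dy":0,"dz":0,"gripper":10},{"ax":0,"ay":0,"az":0,"dx":0,"dy":0,"dz":0,"gripper":10},{"ax":0,"ay":0,"az":0,"dx":0,"dy":0,"dz":0,"gripper":0},{"ax":0,"ay":0,"az":0,"dx":0,"dy":0,"dz":0,"gripper":0},{"ax":0,"ay":0,"az":0,"dx":0,"dy":0,"dz":0,"gripper":0},{"ax":0,"ay":0,"az":0,"dx":0,"dy":0,"dz":0,"gripper":0}]' 35
```

```text
time: 10.15
position: [0.4159, 0.2378, 0.0032]
tool_rot: [0.41, 0.912, -0.0, -0.0]
ft_force: [-0.2, -0.0, 0.0]
grip_width: 0.0392
time: 10.95
position: [0.4164, 0.2379, 0.0039]
tool_rot: [0.41, 0.912, 0.0, 0.0]
ft_force: [0.9, 0.2, 1.7]
grip_width: 0.0114
```

```bash
python3 -m inch '[{"ax":0,"ay":0,"az":0,"dx":0,"dy":0,"dz":-5,"gripper":0},{"ax":0,"ay":0,"az":0,"dx":0,"dy":0,"dz":-15,"gripper":0},{"ax":0,"ay":0,"az":0,"dx":0,"dy":0,"dz":-30,"gripper":0},{"ax":0,"ay":0,"az":0,"dx":0,"dy":0,"dz":-40,"gripper":0},{"ax":0,"ay":0,"az":0,"dx":0,"dy":0,"dz":-40,"gripper":0},{"ax":0,"ay":0,"az":0,"dx":0,"dy":0,"dz":-15,"gripper":0},{"ax":0,"ay":0,"az":0,"dx":0,"dy":0,"dz":0,"gripper":0},{"ax":0,"ay":0,"az":0,"dx":0,"dy":0,"dz":0,"gripper":0}]'
python3 - <<'E'
from h import *
from rig import robot,optics
for n in("scene","top","wrist"):
    c=optics.camera(n); np.savez(f"{n}6.npz",**c)
    if n=="wrist": cv2.imwrite("pics/w6.png",c["img"][:,:,::-1]); continue
    m=orange(c["img"]); 
    if n=="top": m[:,:200]=0; m[:,300:]=0
    else: m[:150]=0; m[:,:350]=0
    k,l,s,ce=cv2.connectedComponentsWithStats(m)
    if k<2: print("none",n);continue
    i=1+s[1:,4].argmax(); print(n,s[i],ce[i]);x,y,w,h=s[i][:4]; x0,y0=max(x-30,0),max(y-30,0)
    print(x0,y0);cv2.imwrite(f"pics/{n}6c.png",cv2.resize(c["img"][y0:y+h+30,x0:x+w+30,::-1],None,fx=6,fy=6,interpolation=cv2.INTER_CUBIC))
o=robot.get_obs();print(o["position"]);plan(o,[.5438,.0389,.15],131.5)
E
```

```text
time: 11.75
position: [0.4158, 0.2377, 0.1486]
tool_rot: [0.41, 0.912, -0.0, -0.0]
ft_force: [0.3, -0.8, -1.1]
grip_width: 0.0119
scene [445 201  19  14 130] [453.16153846 207.58461538]
415 171
none top
[0.41521297 0.23746626 0.14736818]
shift mm [-233.86  -35.66   -2.86] rot rad [-0.0031 -0.0015  0.0016] yaw 131.59
```

View pics/scene6c.png

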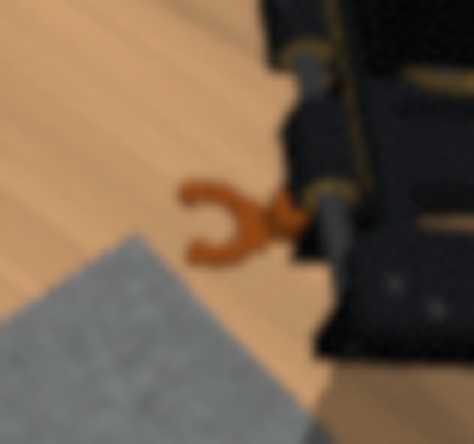

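View pics/w6.png

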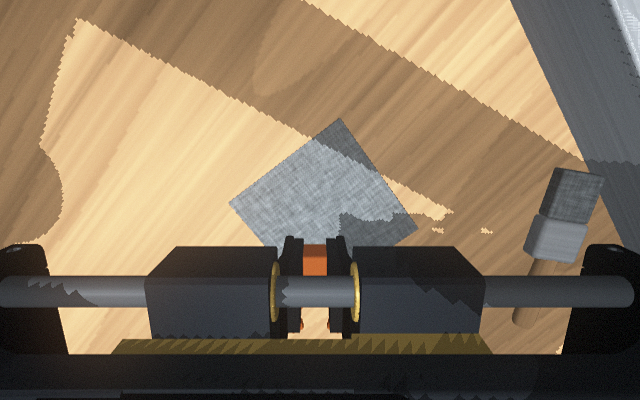

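The clip is held by its tab, level and symmetric: prong tips at (300,322) and (330,322) in the wrist view, ring near (450.5,208) in the scene view. I'll estimate the ring's offset from the TCP and move to the stand-off.

Run:
```python
from h import *
from rig import robot
c=dict(np.load("scene6.npz")); w=dict(np.load("wrist6.npz")); o=robot.get_obs()
r=R.from_quat(o["tool_rot"])
p=onplane(c,450.3,208.0,.1495); print("ring in tool mm (scene)",r.inv().apply(p-o["position"])*1000)
for u in (300,330): print("tips",r.inv().apply(onplane(w,u,322,.148)-o["position"])*1000)
cv2.imwrite("pics/w6c.png",cv2.resize(w["img"][225:345,255:375,::-1],None,fx=5,fy=5,interpolation=cv2.INTER_CUBIC))
# calibrate scene cam: spindle ring
```

```text
ring in tool mm (scene) [-33.51142914   1.1534364   -2.184229  ]
tips [-39.16147779  -8.23098169  -0.66340202]
tips [-39.14396439   8.24292119  -0.7143737 ]
```

```bash
python3 -m inch '[{"ax":0,"ay":0,"az":0,"dx":-25,"dy":-4,"dz":-3,"gripper":0},{"ax":0,"ay":0,"az":0,"dx":-40,"dy":-6,"dz":0,"gripper":0},{"ax":0,"ay":0,"az":0,"dx":-40,"dy":-6,"dz":0,"gripper":0},{"ax":0,"ay":0,"az":0,"dx":-40,"dy":-6,"dz":0,"gripper":0},{"ax":0,"ay":0,"az":0,"dx":-40,"dy":-6,"dz":0,"gripper":0},{"ax":0,"ay":0,"az":0,"dx":-30,"dy":-5,"dz":0,"gripper":0},{"ax":0,"ay":0,"az":0,"dx":-15,"dy":-3,"dz":0,"gripper":0},{"ax":0,"ay":0,"az":0,"dx":0,"dy":0,"dz":0,"gripper":0}]';python3 -m inch '[{"ax":0,"ay":0,"az":0,"dx":0,"dy":0,"dz":0,"gripper":0},{"ax":0,"ay":0,"az":0,"dx":0,"dy":0,"dz":0,"gripper":0},{"ax":0,"ay":0,"az":0,"dx":0,"dy":0,"dz":0,"gripper":0}]'
python3 - <<'E'
from h import *
from rig import robot,optics
o=robot.get_obs();print(o["position"]);plan(o,[.5438,.0389,.1147],131.5)
c=optics.camera("scene"); np.savez("scene7.npz",**c)
cv2.imwrite("pics/scene7c.png",cv2.resize(c["img"][160:250,270:400,::-1],None,fx=6,fy=6,interpolation=cv2.INTER_CUBIC))
E
```

```text
time: 12.7
position: [0.5426, 0.0405, 0.1506]
tool_rot: [0.411, 0.912, -0.0, -0.001]
ft_force: [-0.5, 1.8, -0.8]
grip_width: 0.0118
time: 13.0
position: [0.541, 0.0434, 0.1517]
tool_rot: [0.409, 0.912, -0.0, -0.001]
ft_force: [0.1, 1.2, 1.0]
grip_width: 0.0113
[0.54101167 0.04338099 0.15166738]
shift mm [-5.24 -0.88 36.96] rot rad [-0.0006 -0.001   0.0036] yaw 131.7
```

View pics/scene7c.png

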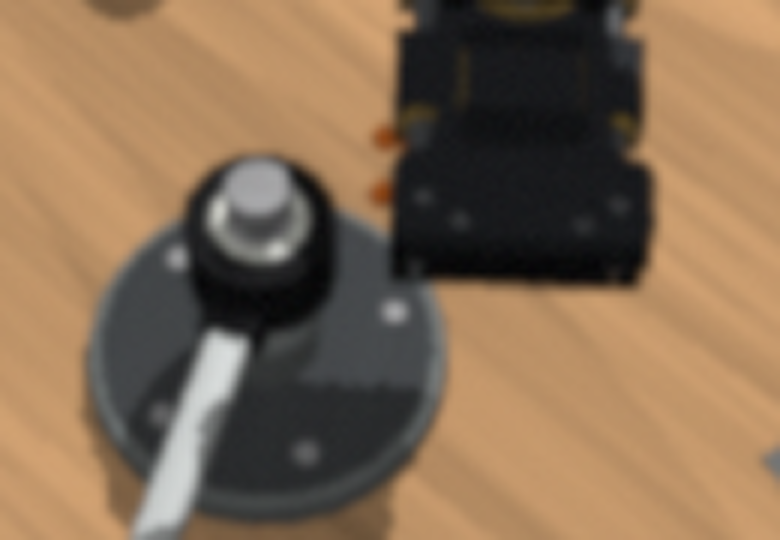

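View pics/w6c.png

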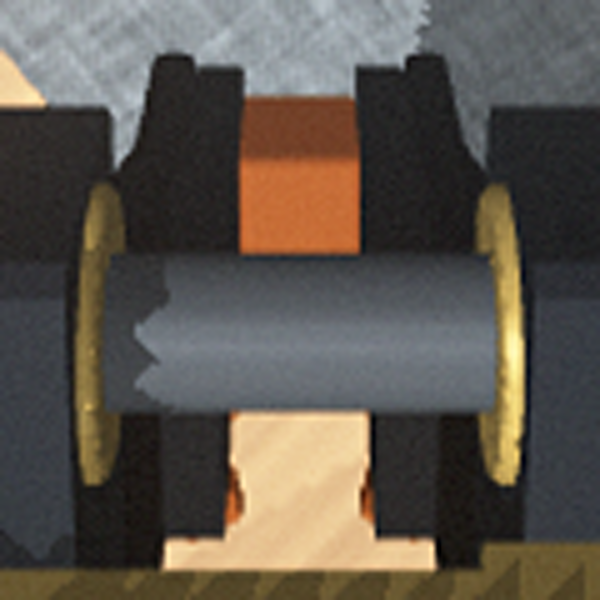

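Groove and white ring are exposed, and the clip's prong tips (385,138 and 383,192 in the crop) stand clear of the hub. I'll go down to groove height at the stand-off.

```bash
python3 -m inch '[{"ax":0,"ay":0,"az":0,"dx":-4,"dy":0,"dz":15,"gripper":0},{"ax":0,"ay":0,"az":0,"dx":0,"dy":0,"dz":15,"gripper":0},{"ax":0,"ay":0,"az":0,"dx":0,"dy":0,"dz":6,"gripper":0},{"ax":0,"ay":0,"az":0,"dx":0,"dy":0,"dz":0,"gripper":0},{"ax":0,"ay":0,"az":0,"dx":0,"dy":0,"dz":0,"gripper":0},{"ax":0,"ay":0,"az":0,"dx":0,"dy":0,"dz":0,"gripper":0}]'
python3 - <<'E'
from h import *
from rig import robot,optics
o=robot.get_obs();print(o["position"],o["ft_force"]);plan(o,[.5736,.0052,.1147],131.7)
E
```

```text
time: 13.65
position: [0.5452, 0.0391, 0.1164]
tool_rot: [0.41, 0.912, 0.0, 0.001]
ft_force: [-0.1, 0.5, 0.2]
grip_width: 0.0116
[0.54523459 0.0390731  0.11643712] [-0.05661876  0.53373393  0.19842171]
shift mm [-44.16  -1.29   1.78] rot rad [ 0.0009  0.001  -0.0015] yaw 131.62
```

```bash
python3 -m inch '[{"ax":0,"ay":0,"az":0,"dx":-5,"dy":-1.3,"dz":1.6,"gripper":0},{"ax":0,"ay":0,"az":0,"dx":-5,"dy":0,"dz":0,"gripper":0},{"ax":0,"ay":0,"az":0,"dx":-2,"dy":0,"dz":0,"gripper":0},{"ax":0,"ay":0,"az":0,"dx":0,"dy":0,"dz":0,"gripper":0},{"ax":0,"ay":0,"az":0,"dx":0,"dy":0,"dz":0,"gripper":0},{"ax":0,"ay":0,"az":0,"dx":0,"dy":0,"dz":0,"gripper":0}]'
python3 - <<'E'
from h import *
from rig import robot,optics
o=robot.get_obs();print(o["position"],o["ft_force"]);plan(o,[.5736,.0052,.1147],131.7)
c=optics.camera("scene"); np.savez("scene8.npz",**c)
cv2.imwrite("pics/scene8c.png",cv2.resize(c["img"][160:240,280:390,::-1],None,fx=7,fy=7,interpolation=cv2.INTER_CUBIC))
E
```

```text
time: 14.25
position: [0.5516, 0.0292, 0.1141]
tool_rot: [0.41, 0.912, -0.0, -0.0]
ft_force: [0.2, -0.2, -0.3]
grip_width: 0.0116
[0.55159407 0.02917201 0.11410911] [ 0.24280757 -0.22543039 -0.26591932]
shift mm [-32.54   0.54  -0.6 ] rot rad [-0.0001 -0.0003 -0.0018] yaw 131.59
```

View pics/scene8c.png

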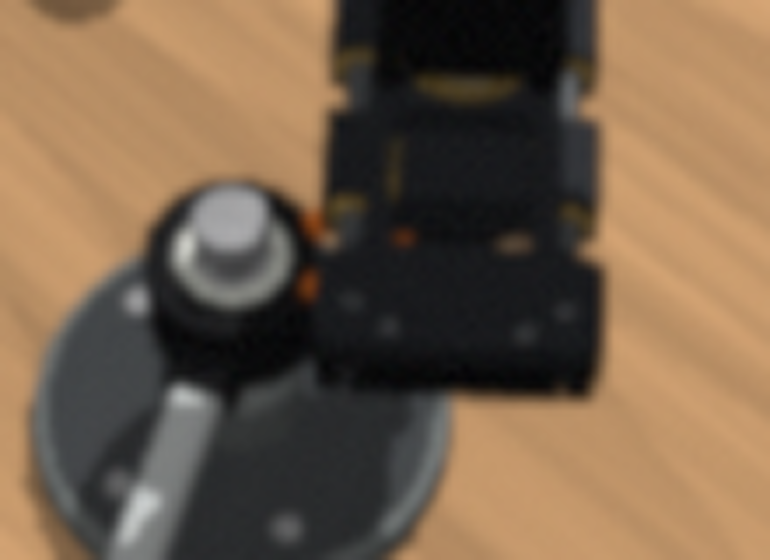

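```bash
python3 - <<'E'
from h import *
from rig import robot
o=robot.get_obs();r=R.from_quat(o["tool_rot"]); c=dict(np.load("scene8.npz"))
g=lambda x,y,z: r.inv().apply(onplane(c,x/7+280-.5,y/7+160-.5,z)-o["position"])*1000
print(g(315,225,.115),g(310,287,.115),"hubring",g(231,250,.1118),"head",g(230,210,.134),g(230,209,.134))
print(r.inv().apply(np.array([.5955,-.0195,.1147])-o["position"])*1000, o["position"])
E
python3 -m inch '[{"ax":0,"ay":0,"az":0,"dx":-3,"dy":0,"dz":-0.6,"gripper":0},{"ax":0,"ay":0,"az":0,"dx":-3,"dy":0,"dz":0,"gripper":0},{"ax":0,"ay":0,"az":0,"dx":0,"dy":0,"dz":0,"gripper":0},{"ax":0,"ay":0,"az":0,"dx":0,"dy":0,"dz":0,"gripper":0}]'
```

```text
[-41.55227279 -10.30033281  -0.89028194] [-41.85611054  12.20521554  -0.8934464 ] hubring [-67.11098655  -1.82870809   2.30287799] head [-66.74137412  -2.16857577 -19.89699394] [-66.76710053  -2.52772368 -19.89695023]
[-65.57006567   0.49044581  -0.59709915] [0.55159652 0.02920499 0.11411753]
time: 14.7
position: [0.5558, 0.0245, 0.1147]
tool_rot: [0.41, 0.912, 0.0, -0.0]
ft_force: [-0.2, 0.7, 0.1]
grip_width: 0.0118
```

```bash
python3 -m inch '[{"ax":0,"ay":0,"az":0,"dx":-4,"dy":0,"dz":0,"gripper":0},{"ax":0,"ay":0,"az":0,"dx":-4,"dy":0,"dz":0,"gripper":0},{"ax":0,"ay":0,"az":0,"dx":0,"dy":0,"dz":0,"gripper":0},{"ax":0,"ay":0,"az":0,"dx":0,"dy":0,"dz":0,"gripper":0},{"ax":0,"ay":0,"az":0,"dx":0,"dy":0,"dz":0,"gripper":0}]'
python3 - <<'E'
from h import *
from rig import robot,optics
o=robot.get_obs();print(o["position"],o["ft_force"]);plan(o,[.5736,.0052,.1147],131.7)
c=optics.camera("wrist"); np.savez("w9.npz",**c)
cv2.imwrite("pics/w9c.png",cv2.resize(c["img"][225:345,255:375,::-1],None,fx=5,fy=5,interpolation=cv2.INTER_CUBIC))
c=optics.camera("top"); np.savez("t9.npz",**c)
cv2.imwrite("pics/t9c.png",cv2.resize(c["img"][130:250,260:400,::-1],None,fx=5,fy=5,interpolation=cv2.INTER_CUBIC))
E
```

```text
time: 15.2
position: [0.5609, 0.0187, 0.1147]
tool_rot: [0.41, 0.912, -0.0, -0.0]
ft_force: [-0.6, 0.3, -0.7]
grip_width: 0.0118
[0.56091849 0.01865579 0.11469474] [-0.64290615  0.27414761 -0.65908294]
shift mm [-1.848e+01  5.500e-01 -1.000e-02] rot rad [-0.0001 -0.0003 -0.0019] yaw 131.59
```

View pics/w9c.png

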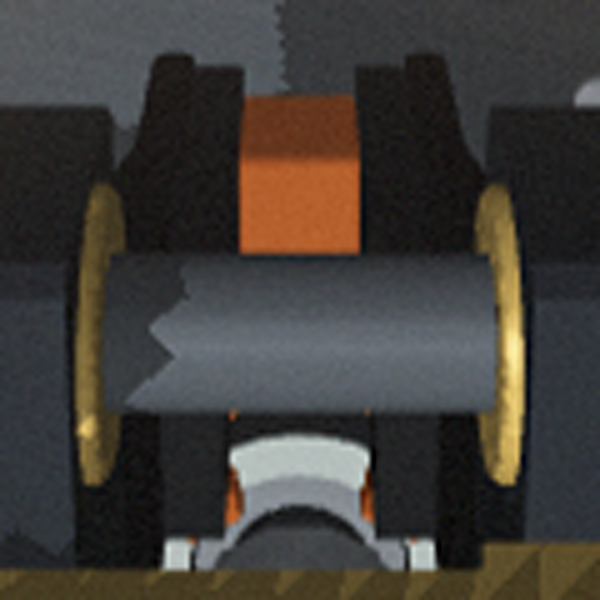

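View pics/t9c.png

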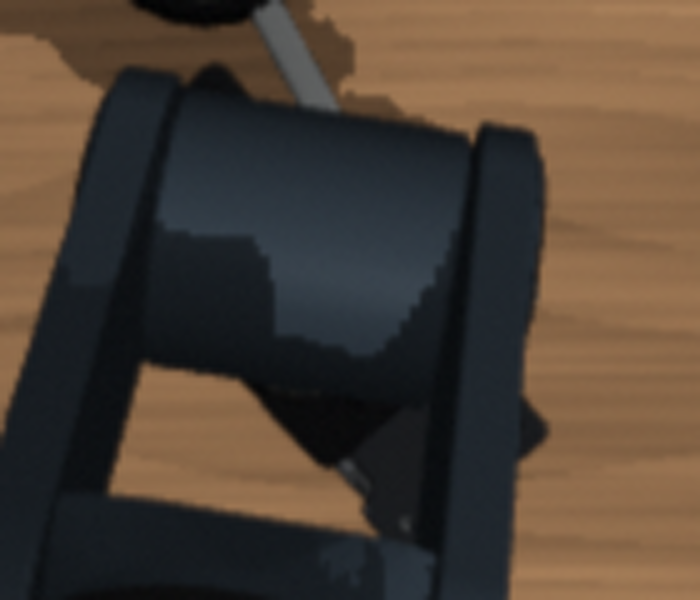

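The wrist view shows the spindle centred between the prongs: spindle arc apex at crop x≈302, prongs at 231 and 370 (mid 300). The oblique scene view had suggested a 2–3 mm offset; I trust the wrist view. Now I'll push in gently.

```bash
python3 -m inch '[{"ax":0,"ay":0,"az":0,"dx":-1,"dy":0.4,"dz":0,"gripper":0},{"ax":0,"ay":0,"az":0,"dx":-1,"dy":0,"dz":0,"gripper":0},{"ax":0,"ay":0,"az":0,"dx":-1,"dy":0,"dz":0,"gripper":0},{"ax":0,"ay":0,"az":0,"dx":0,"dy":0,"dz":0,"gripper":0}]'; python3 -m inch '[{"ax":0,"ay":0,"az":0,"dx":-1,"dy":0,"dz":0,"gripper":0},{"ax":0,"ay":0,"az":0,"dx":-1,"dy":0,"dz":0,"gripper":0},{"ax":0,"ay":0,"az":0,"dx":0,"dy":0,"dz":0,"gripper":0}]'
```

```text
time: 15.7
position: [0.5635, 0.0165, 0.1148]
tool_rot: [0.41, 0.912, 0.0, 0.0]
ft_force: [-0.7, 0.0, 0.1]
grip_width: 0.0118
time: 16.0
position: [0.5649, 0.0151, 0.1148]
tool_rot: [0.41, 0.912, 0.0, 0.0]
ft_force: [0.1, -0.6, 0.5]
grip_width: 0.0116
```

```bash
python3 -m inch '[{"ax":0,"ay":0,"az":0,"dx":-1,"dy":0,"dz":0,"gripper":0},{"ax":0,"ay":0,"az":0,"dx":-1,"dy":0,"dz":0,"gripper":0}]'
```

```text
time: 16.2
position: [0.566, 0.0136, 0.1148]
tool_rot: [0.41, 0.912, 0.0, 0.0]
ft_force: [0.3, 0.5, -0.1]
grip_width: 0.0115
```

```bash
python3 -m inch '[{"ax":0,"ay":0,"az":0,"dx":-1,"dy":0,"dz":0,"gripper":0},{"ax":0,"ay":0,"az":0,"dx":-1,"dy":0,"dz":0,"gripper":0}]'
```

```text
time: 16.4
position: [0.5667, 0.0122, 0.1146]
tool_rot: [0.41, 0.912, -0.0, -0.001]
ft_force: [-2.5, 0.4, -0.1]
grip_width: 0.0112
```

```bash
python3 -m inch '[{"ax":0,"ay":0,"az":0,"dx":-1,"dy":0,"dz":0,"gripper":0},{"ax":0,"ay":0,"az":0,"dx":0,"dy":0,"dz":0,"gripper":0}]';  python3 -m inch '[{"ax":0,"ay":0,"az":0,"dx":-1,"dy":0,"dz":0,"gripper":0},{"ax":0,"ay":0,"az":0,"dx":0,"dy":0,"dz":0,"gripper":0}]'
```

```text
time: 16.6
position: [0.567, 0.0117, 0.1144]
tool_rot: [0.41, 0.912, -0.0, -0.001]
ft_force: [-1.4, 0.9, 0.1]
grip_width: 0.0116
time: 16.8
position: [0.5675, 0.0112, 0.1143]
tool_rot: [0.41, 0.912, -0.0, -0.001]
ft_force: [-2.8, 1.8, -0.4]
grip_width: 0.0117
```

```bash
python3 -m inch '[{"ax":0,"ay":0,"az":0,"dx":-1,"dy":0,"dz":0,"gripper":0},{"ax":0,"ay":0,"az":0,"dx":0,"dy":0,"dz":0,"gripper":0}]'
```

```text
time: 17.0
position: [0.5682, 0.0105, 0.1143]
tool_rot: [0.41, 0.912, -0.0, -0.001]
ft_force: [-3.4, 4.3, -0.9]
grip_width: 0.0118
```

```bash
python3 -m inch '[{"ax":0,"ay":0,"az":0,"dx":-1,"dy":0,"dz":-0.3,"gripper":0},{"ax":0,"ay":0,"az":0,"dx":0,"dy":0,"dz":0,"gripper":0}]';  python3 -m inch '[{"ax":0,"ay":0,"az":0,"dx":-1,"dy":0,"dz":0,"gripper":0},{"ax":0,"ay":0,"az":0,"dx":0,"dy":0,"dz":0,"gripper":0}]'
```

```text
time: 17.2
position: [0.5691, 0.0095, 0.1147]
tool_rot: [0.41, 0.912, -0.0, -0.001]
ft_force: [-4.7, 3.1, -0.9]
grip_width: 0.0118
time: 17.4
position: [0.5706, 0.0081, 0.1149]
tool_rot: [0.41, 0.912, -0.0, -0.0]
ft_force: [-3.4, 1.8, -3.2]
grip_width: 0.0112
```

```bash
python3 -m inch '[{"ax":0,"ay":0,"az":0,"dx":-1,"dy":0,"dz":0,"gripper":0},{"ax":0,"ay":0,"az":0,"dx":0,"dy":0,"dz":0,"gripper":0}]'
```

```text
time: 17.6
position: [0.5725, 0.0064, 0.1154]
tool_rot: [0.41, 0.912, -0.0, 0.002]
ft_force: [-2.6, -2.1, -2.0]
grip_width: 0.0116
```

```bash
python3 -m inch '[{"ax":0,"ay":0,"az":0,"dx":-1,"dy":0,"dz":0,"gripper":0},{"ax":0,"ay":0,"az":0,"dx":0,"dy":0,"dz":0,"gripper":0}]'
```

```text
time: 17.8
position: [0.5731, 0.006, 0.1154]
tool_rot: [0.41, 0.912, -0.0, 0.001]
ft_force: [-1.8, -3.2, -0.5]
grip_width: 0.0117
```

```bash
python3 -m inch '[{"ax":0,"ay":0,"az":0,"dx":-1,"dy":-0.4,"dz":0.4,"gripper":0},{"ax":0,"ay":0,"az":0,"dx":0,"dy":0,"dz":0,"gripper":0}]'
```

```text
time: 18.0
position: [0.5735, 0.0055, 0.115]
tool_rot: [0.41, 0.912, 0.0, 0.001]
ft_force: [-0.8, -2.5, -0.9]
grip_width: 0.0114
```

```bash
python3 -m inch '[{"ax":0,"ay":0,"az":0,"dx":-1,"dy":0,"dz":0,"gripper":0},{"ax":0,"ay":0,"az":0,"dx":0,"dy":0,"dz":0,"gripper":0}]'
```

```text
time: 18.2
position: [0.5736, 0.0053, 0.1149]
tool_rot: [0.41, 0.912, 0.0, 0.001]
ft_force: [-0.4, -0.6, 0.2]
grip_width: 0.0119
```

```bash
python3 -m inch '[{"ax":0,"ay":0,"az":0,"dx":-1,"dy":0,"dz":0,"gripper":0},{"ax":0,"ay":0,"az":0,"dx":0,"dy":0,"dz":0,"gripper":0}]'
```

```text
time: 18.4
position: [0.5735, 0.0051, 0.1147]
tool_rot: [0.41, 0.912, 0.0, -0.0]
ft_force: [-1.2, 1.8, 0.0]
grip_width: 0.011
```

The tool has stopped at the expected seated position and the force has turned back along the push. One more push to confirm, then a look.

```bash
python3 -m inch '[{"ax":0,"ay":0,"az":0,"dx":-1,"dy":0,"dz":0,"gripper":0},{"ax":0,"ay":0,"az":0,"dx":0,"dy":0,"dz":0,"gripper":0}]'; python3 -m inch '[{"ax":0,"ay":0,"az":0,"dx":-1,"dy":0,"dz":0,"gripper":0},{"ax":0,"ay":0,"az":0,"dx":0,"dy":0,"dz":0,"gripper":0}]'
python3 - <<'E'
from h import *
from rig import robot,optics
o=robot.get_obs();plan(o,[.5736,.0052,.1147],131.7)
c=optics.camera("wrist"); np.savez("w10.npz",**c)
cv2.imwrite("pics/w10c.png",cv2.resize(c["img"][225:345,255:375,::-1],None,fx=5,fy=5,interpolation=cv2.INTER_CUBIC))
c=optics.camera("scene"); 
cv2.imwrite("pics/s10c.png",cv2.resize(c["img"][160:240,280:390,::-1],None,fx=7,fy=7,interpolation=cv2.INTER_CUBIC))
E
```

```text
time: 18.6
position: [0.5735, 0.0048, 0.1146]
tool_rot: [0.41, 0.912, 0.001, -0.001]
ft_force: [-2.5, 5.0, 2.8]
grip_width: 0.0116
time: 18.8
position: [0.5734, 0.0047, 0.1144]
tool_rot: [0.41, 0.912, 0.001, -0.002]
ft_force: [-2.4, 5.7, 2.8]
grip_width: 0.012
shift mm [ 0.26  0.44 -0.27] rot rad [-0.0005 -0.0044 -0.0021] yaw 131.58
```

View pics/w10c.png

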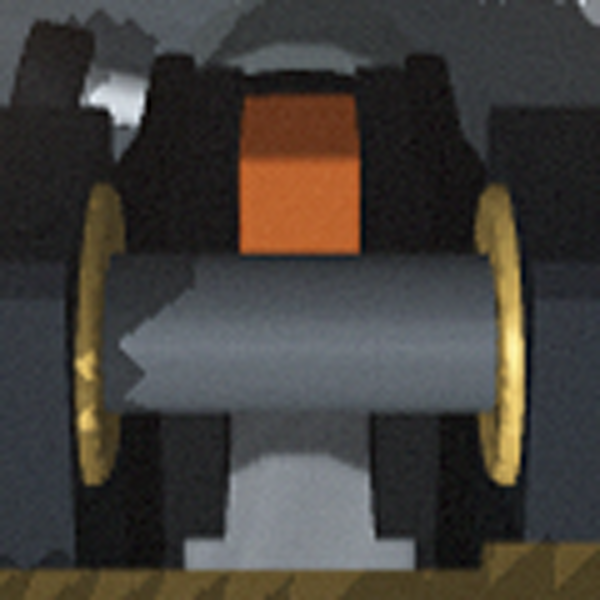

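View pics/s10c.png

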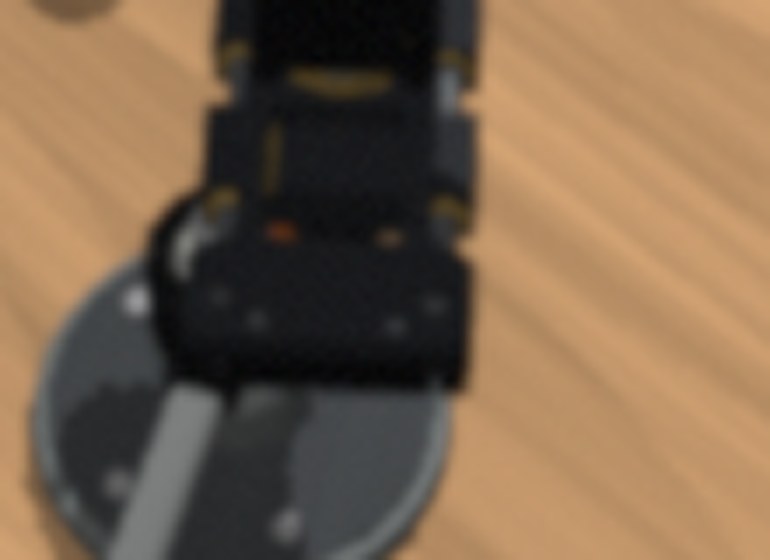

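The spindle head fills the gap between the fingers and the tab is straight. I'll unload, release and lift off to inspect.

```bash
python3 -m inch '[{"ax":0,"ay":0,"az":0,"dx":2,"dy":0,"dz":0,"gripper":0},{"ax":0,"ay":0,"az":0,"dx":0.5,"dy":0,"dz":0,"gripper":0}]'; python3 -m inch '[{"ax":0,"ay":0,"az":0,"dx":0,"dy":0,"dz":0,"gripper":30},{"ax":0,"ay":0,"az":0,"dx":0,"dy":0,"dz":0,"gripper":30},{"ax":0,"ay":0,"az":0,"dx":0,"dy":0,"dz":0,"gripper":30},{"ax":0,"ay":0,"az":0,"dx":0,"dy":0,"dz":0,"gripper":30}]'; python3 -m inch '[{"ax":0,"ay":0,"az":0,"dx":0,"dy":0,"dz":-10,"gripper":30},{"ax":0,"ay":0,"az":0,"dx":0,"dy":0,"dz":-30,"gripper":30},{"ax":0,"ay":0,"az":0,"dx":0,"dy":0,"dz":-40,"gripper":30},{"ax":0,"ay":0,"az":0,"dx":0,"dy":0,"dz":-40,"gripper":30},{"ax":0,"ay":0,"az":0,"dx":10,"dy":0,"dz":-40,"gripper":30},{"ax":0,"ay":0,"az":0,"dx":0,"dy":0,"dz":0,"gripper":30},{"ax":0,"ay":0,"az":0,"dx":0,"dy":0,"dz":0,"gripper":30},{"ax":0,"ay":0,"az":0,"dx":0,"dy":0,"dz":0,"gripper":30}]'
python3 - <<'E'
from h import *
from rig import robot,optics
c=optics.camera("wrist"); np.savez("w11.npz",**c)
cv2.imwrite("pics/w11.png",c["img"][:,:,::-1])
c=optics.camera("scene"); np.savez("s11.npz",**c)
cv2.imwrite("pics/s11c.png",cv2.resize(c["img"][160:240,280:390,::-1],None,fx=7,fy=7,interpolation=cv2.INTER_CUBIC))
E
```

```text
time: 19.1
position: [0.5733, 0.0049, 0.1145]
tool_rot: [0.41, 0.912, -0.0, 0.0]
ft_force: [-0.6, 1.2, -0.7]
grip_width: 0.0117
time: 19.5
position: [0.5738, 0.0044, 0.1148]
tool_rot: [0.41, 0.912, -0.0, 0.001]
ft_force: [-0.6, -0.0, 0.6]
grip_width: 0.0251
time: 20.3
position: [0.5658, 0.0123, 0.2738]
tool_rot: [0.41, 0.912, -0.0, -0.001]
ft_force: [0.1, 0.6, 0.3]
grip_width: 0.0261
```

View pics/w11.png

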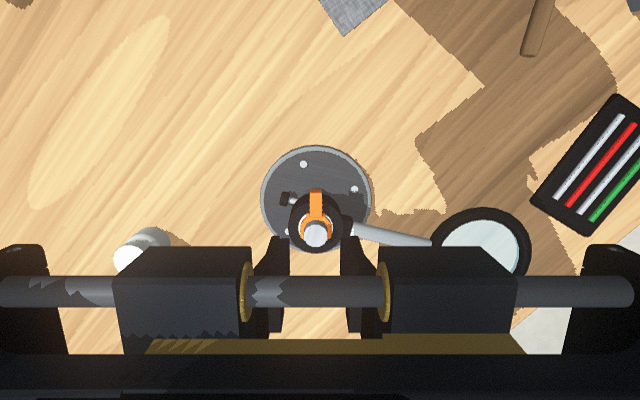

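View pics/s11c.png

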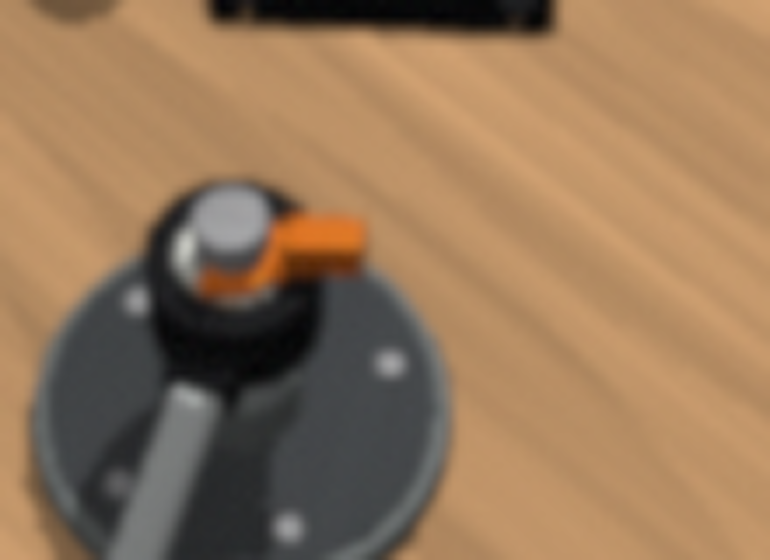

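The clip lies around the spindle with its tab pointing back at the approach side. One more view, with the camera more directly above, to measure whether it is concentric.

```bash
python3 -m inch '[{"ax":0,"ay":0,"az":0,"dx":-25,"dy":0,"dz":0,"gripper":30},{"ax":0,"ay":0,"az":0,"dx":-40,"dy":0,"dz":0,"gripper":30},{"ax":0,"ay":0,"az":0,"dx":-25,"dy":0,"dz":0,"gripper":30},{"ax":0,"ay":0,"az":0,"dx":0,"dy":0,"dz":0,"gripper":30},{"ax":0,"ay":0,"az":0,"dx":0,"dy":0,"dz":0,"gripper":30},{"ax":0,"ay":0,"az":0,"dx":0,"dy":0,"dz":0,"gripper":30},{"ax":0,"ay":0,"az":0,"dx":0,"dy":0,"dz":0,"gripper":30}]'
python3 - <<'E'
from h import *
from rig import robot,optics
c=optics.camera("wrist"); np.savez("w12.npz",**c)
m=orange(c["img"]); k,l,s,ce=cv2.connectedComponentsWithStats(m); i=1+s[1:,4].argmax(); x,y,w,h=s[i][:4]; print(s[i])
y0,x0=max(y-25,0),x-25; print(x0,y0)
cv2.imwrite("pics/w12c.png",cv2.resize(c["img"][y0:y+h+40,x0:x+w+25,::-1],None,fx=5,fy=5,interpolation=cv2.INTER_CUBIC))
c=optics.camera("top"); np.savez("t12.npz",**c); cv2.imwrite("pics/t12.png",c["img"][:,:,::-1])
E
```

```text
time: 21.1
position: [0.6255, -0.054, 0.2743]
tool_rot: [0.41, 0.912, -0.0, -0.001]
ft_force: [0.3, 0.4, -0.1]
grip_width: 0.0259
[305  93  27  57 624]
280 68
```

View pics/w12c.png

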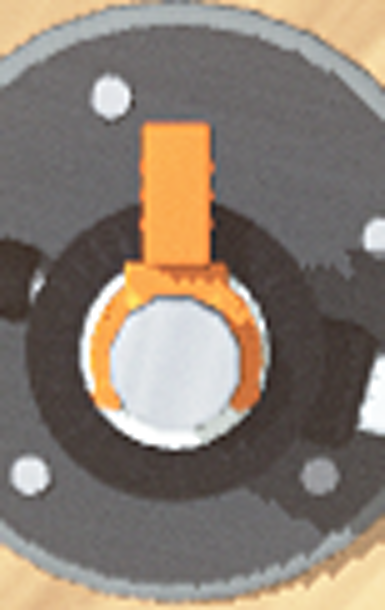

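View pics/t12.png

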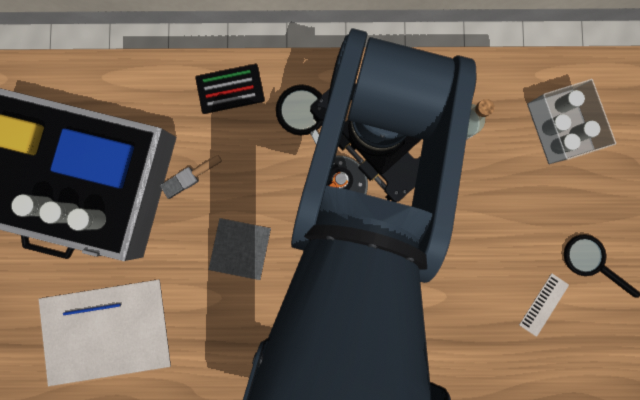

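The ring's outline is concentric with the hub's white ring to about 0.5 mm (clip centre at crop (177,359), axis about (175,356.5)). The prongs are past the core and the tab is flat and straight. The bottle, brush and surroundings are unchanged. Handing in.

Run:
```python
from rig import robot
o=robot.get_obs(); print(o["time"],o["ft_force"],o["position"]); print(robot.hand_in())
```

```text
21.2 [0.6592499  0.62516653 0.40649141] [ 0.62588755 -0.05415279  0.27475694]
the job is handed in; nothing more can be done
None
```

I pressed the hub home, pushed the clip into the groove until it snapped around the spindle, let go and handed the job in at 21.2 s. No verdict was reported.

- **Hub:** It slid down at about 5 N and stopped with its top face at 0.112 m. The measured force never went above 12.6 N, and the groove showed above the hub with the spindle head 22 mm above its face.
- **Clip:** I gripped it by the tab and pushed it in flat and sideways. The reported force reached about 6 N at the snap and about 7 N against the stop. My last wrist picture, after letting go, shows the ring about 0.5 mm from the spindle's axis, with the tab straight. I judged that it was level by eye and did not measure the angle.
- **Disagreement:** Just before the push, the scene camera put the spindle about 3 mm to one side of the clip. The wrist camera showed it centred, so I went with that, and the clip went in where expected.
- **Other objects:** In the last pictures the brush and the visible part of the bottle looked unmoved. The arm hid the jar in the final top view, but the wrist picture taken just after release showed it standing upright. I did not measure their positions again.
- **Robot at hand-in:** It was clear of everything, with the wrist force at about zero.

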